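# Slide-lock check of a microscope camera controller

### The arm

A 6-joint arm with a two-finger parallel gripper is mounted at the origin on the work surface. World frame = base frame: x ahead of the robot, y to its left, z up, the work surface at z = 0. Lengths are in m, angles in rad, forces in N, time in s.
With the tool pointing down it reaches from about 0.35 to 0.975 m from the base axis. Payload 17.4 kg.
Tool frame: the origin (TCP) lies on the centre line of the jaws, within the pads' length; the fingertips stand 17 mm ahead of it and the grasp point (between the pads) lies 2 mm behind it (arm.nose_length is the distance from the TCP to the fingertips, in m); z points along the fingers, y is the direction in which the jaws open and shut (so a half turn about z gives the same grasp; the last joint's range is limited). The gripper opens to 85 mm and grips with 20 to 120 N. Pads are 22 mm wide; open, the fingers measure 114 mm over their backs; the gripper's body (76 mm by 85 mm) begins 54 mm behind the grasp point. The pads swing forward as they close: fully open they stand 13 mm farther back than shut.
Start: joints at [-0.038, 0.116, 1.442, -0, 1.584, -0.038], TCP at [0.675, -0, 0.215] pointing down, gripper open.
Joint ranges: [-2.83, 2.83], [-0.83, 2.19], [0.07, 2.5], [-1.14, 4.28], [0.01, 3], [-2.97, 2.97]. Speed limits (rad/s): [1.89, 1.89, 2.22, 3.14, 3.14, 3.14].

### API

Orientations are given as a unit quaternion [x, y, z, w].
In Python, from plant import arm gives the robot as it stands. The module is installed in compiled form; this text tells all that it offers.
- The arm moves only by the tool send_rows, never from a script. Its arguments are lists of equal length, an entry for each row: "linear": the shift along the tool's x, y, z in mm, a list of three; "rotation": the turn, a rotation vector about the tool's x, y, z in rad, a list of three. In form: {"linear": [[x, y, z], ...], "rotation": [[rx, ry, rz], ...]}. A call has 1 to 12 rows; each row shifts and turns the commanded pose from where the row before left it, along the tool's axes as they then stand; what a row does not reach is not made up. A row lasts 1/12 s, in which the tool goes at most 41.7 mm and 7.16 degrees, less where a joint would pass 70% of its speed; a pose out of reach is approached as far as the arm can. A call is refused whole if a number of a shift passes 41.7 or a number of a turn 0.125, either way. A call with a gripper value outside its range is refused whole. "hand" is the gripper command: -1 is fully open, 1 is shut, values between are in proportion, set as the call begins (left out, the last holds). The fingers move at their own pace and stop on an object; "squeeze" is the grip in N (left out, the last holds). Time passes only in rows, so rows that do not move let the fingers close. It gives the time, the measured TCP pose, the force and the opening at its end, in the units of the state.
- arm.observe(): the state, without advancing time (a new reading comes with each control period).
- arm.read_camera(name): name is "scene" or "side" or "wrist"; returns a dict with "frame" (420x560x3 uint8, red, green, blue), "z_map" (420x560 float32, m along the optical axis (not along the pixel's ray), 0 where there is no reading), "K" (3x3 intrinsics, pixels), "R" (3x3) and "t" (3): a world point X has camera coordinates R X + t; the wrist camera has in their place "hand_eye" (4x4, takes a point from camera to tool coordinates, whose origin is the TCP and whose axes are the flange's). Camera axes: x right, y down, z forward; pixel columns grow to the right and rows downward; lengths in m; the calibration is good to about 2 mm. The wrist camera is an equidistant fisheye: a pixel r from the principal point sees the ray r / f radians off the axis. A picture is of the moment at which its call begins: read the wrist's pose just before it.
- arm.sign_off(): hands the job in, once; it reports no verdict.
The state is a dict: "time_s": time; "joint_pos": joint angles; "qvel": joint speeds; "effort": joint torques, N m; "tool_pos": TCP position; "ee_rot": TCP orientation; "wrist_force": force on the tool from outside, world axes, zero at the start; "ft_torque": the same for the moment, N m; "grip_width": finger opening in m.
Only numpy, scipy, OpenCV 4.12 (cv2) and the standard library are available. Lean on these libraries where they do the work, as an engineer would, in place of code of your own. Each camera call takes 0.05 s, during which the arm holds its last target.

### The job

Check the slide lock of the microscope's camera controller, the cream unit with the blue handle: pull its chassis out by the handle until it locks and let go, so that the lock alone holds it out. Then press the red release button on that same unit's roof so that the chassis runs fully home again, and leave the grey unit shut.

Things in the scene. Friction and masses are not known exactly. Their poses are not given: they have to be found in the camera images.
- camera_unit: Cream camera controller, 170 wide (y), 240 deep (x), 110 mm high, fixed to the table on either side of the middle, turned up to 10 degrees; the similar grey unit is on the other side. Origin: centre of its underside. Its x axis points from its front panel into the unit (x = -120 mm is the front panel); the chassis pulls out level along its -x.
- camera_handle (a point): Centre of the blue handle's bar on the chassis front, moving with it; axes as the unit's. Round bar 12 mm thick, 100 mm long along y, level, 92 mm above the table (18 mm below the roof); its centre stands 55 mm in front of the front panel, so a finger fits behind it from above.
- camera_chassis (a joint): Cream chassis' pull-out in m: 0 home, 0.117 end stop. A spring draws it home with 4 to 6 N, damped (about 1 s). Past about 0.10 a hidden lock catches it (from 0.087 up to 5 N more, the button dips, then pops up); let go, it rests locked at about 0.097. From 0.10 to the stop only the spring resists.
- camera_button (a point): Centre of the top of the red release button on the cream unit's roof: 30 mm across, top 126 mm above the table, 16 mm above the roof, mid-width, 28 mm behind the front of the housing (83 mm behind the handle bar when home). Stays with the housing; moves only down when pressed. Axes as the unit's.
- camera_release (a joint): How far that button is pressed, in m: 0 up, 0.008 fully down. Sprung: 1.5 N to start, 5 N fully down. Pressed 6 mm or more it frees the locked chassis, which runs home by itself; the button springs up when let go.
- lamp_chassis (a joint): Pull-out in m of the chassis of the bystander, a grey lamp supply of the same shape with a black handle and its own red button: 0 is home, where it stays.

How it is judged:
On the way, in this order (a step that is already met when the one before it is completed fails the run):
1. the cream unit's chassis stands out, held by its lock alone (out between 90 and 108 mm, with the gripper at least 60 mm away from the handle) (value of joint camera_chassis between 0.09 and 0.108 m and distance between the grasp point and camera_handle above 0.06 m), for 0.2 s.
2. its red release button is pressed (value of joint camera_release above 0.002 m).
At the end, for the whole second after the job is handed in: The cream unit's chassis is home (within 8 mm) and at rest, its release button is up again (within 2 mm), and the grey unit's chassis is home (within 10 mm) (value of joint camera_chassis below 0.008 m and velocity of joint camera_chassis between -0.01 and 0.01 m/s and value of joint camera_release below 0.002 m and value of joint lamp_chassis below 0.01 m); the robot touches nothing.
It fails at once if the grey unit's chassis is pulled out (by more than 20 mm) (value of joint lamp_chassis above 0.02 m).
It also fails if it takes over 42 s, if anything falls off the work surface, if the arm or the gripper's body presses on something with over 40 N, if the wrist force passes 120 N, or if a joint passes its speed limit or range.

## Working session

There is one attempt and no reset: what is moved stays moved. The work goes in short steps, Python scripts to look and compute and a tool call to move; the robot and the scene stay as the last step left them, time stands still between calls to the robot, and variables do not carry over. Pictures are saved under pics/ and viewed, and the job is handed in when it is done.

Besides the shell and the picture viewer there is one more tool, called after "Emit:" as name(argument=value, ...) on one line, values as JSON. send_rows: Moves the arm, as the interface text tells. Its arguments: {"type":"object","properties":{"linear":{"type":"array"},"rotation":{"type":"array"},"hand":{"type":"number"},"squeeze":{"type":"number"}},"required":["linear","rotation"]}

```bash
mkdir -p pics; python3 - <<'E'
from plant import arm
import cv2,numpy as np
s=arm.observe();print(s)
for n in ("scene","side"):
    c=arm.read_camera(n);cv2.imwrite(f"pics/{n}0.png",c["frame"][:,:,::-1]);np.savez(f"{n}0.npz",**c)
    print(n,c["K"],c["R"],c["t"])
E
```

```text
{'time_s': 0.0, 'joint_pos': array([-3.77990238e-02,  1.16473376e-01,  1.44227699e+00,  2.05782750e-06,
        1.58403470e+00, -3.78041440e-02]), 'qvel': array([ 0.00063479,  0.00061246,  0.00136187,  0.00089763, -0.00157304,
       -0.00035145]), 'effort': array([-3.01628024e-03, -7.32023120e+01, -6.32483125e+01, -3.67824050e-04,
        6.55109907e-03, -4.52531231e-05]), 'tool_pos': array([6.74773894e-01, 9.10035120e-07, 2.13763418e-01]), 'ee_rot': array([ 7.07104836e-01,  7.07108475e-01, -4.04594628e-04, -4.37913995e-04]), 'wrist_force': array([-0.05260059, -0.80196638,  0.18812967]), 'ft_torque': array([-0.02191499,  0.00348783, -0.00257144]), 'grip_width': 0.08546038703843725}
scene [[423.61096689   0.         280.60540982]
 [  0.         423.61096689 215.80136379]
 [  0.           0.           1.        ]] [[ 0.22111918  0.97511896  0.0157898 ]
 [ 0.81316884 -0.17540876 -0.55496685]
 [-0.53838903  0.13555359 -0.83172259]] [-0.13040179 -0.48988909  1.15884851]
side [[408.44778815   0.         278.51685972]
 [  0.         408.44778815 219.68993755]
 [  0.           0.           1.        ]] [[-0.79932065  0.60065851 -0.0172005 ]
 [ 0.4124858   0.52764664 -0.74259308]
 [-0.43696907 -0.60066494 -0.66952196]] [ 0.54904472 -0.18844976  1.00134194]
```

View pics/scene0.png

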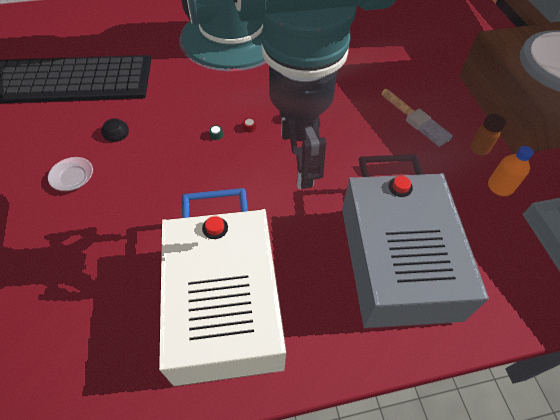

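View pics/side0.png

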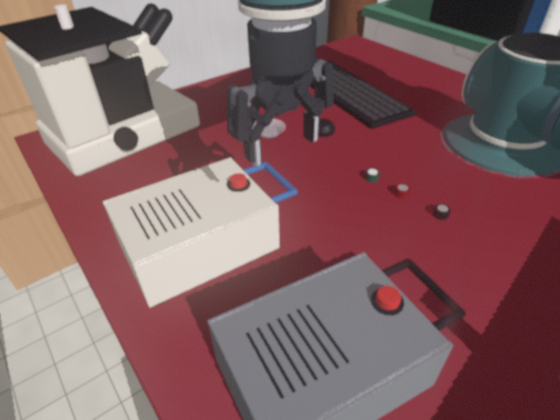

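The scene view shows the cream unit on the left, with its blue handle near (215,195) and its button at (215,227). The grey unit is on the right, with its button at (401,185). Next I'll measure the handle, button and roof.

```bash
cat > h.py <<'E'
import numpy as np,cv2
def cloud(c):
    z=c["z_map"];v,u=np.indices(z.shape);K=c["K"]
    P=np.stack([(u-K[0,2])/K[0,0]*z,(v-K[1,2])/K[1,1]*z,z],-1)
    return (P-c["t"])@c["R"]
E
python3 - <<'E'
from h import *
for n in ("scene","side"):
    c=dict(np.load(f"{n}0.npz"));W=cloud(c);f=c["frame"].astype(int);r,g,b=f[...,0],f[...,1],f[...,2];ok=c["z_map"]>0
    m=ok&(b>120)&(b>r+50)&(b>g+30)&(W[...,2]>.07)&(W[...,2]<.13)
    p=W[m];print(n,"blue",m.sum(),p.min(0),p.max(0))
    # bar: far points
    m2=ok&(r>170)&(g<60)&(b<60)&(W[...,2]>.115)&(W[...,2]<.14)
    k,l,st,ce=cv2.connectedComponentsWithStats(m2.astype(np.uint8))
    for i in range(1,k):
        if st[i,4]>30:
            q=W[l==i];q=q[q[:,2]>np.percentile(q[:,2],50)-.003];print("red",st[i],ce[i],(q.min(0)+q.max(0))/2,q.max(0)-q.min(0),np.median(q[:,2]))
    m3=ok&(abs(W[...,2]-.11)<.006)&(r>150)&(g>140)&(b>120)
    k,l,st,ce=cv2.connectedComponentsWithStats(m3.astype(np.uint8));i=1+np.argmax(st[1:,4])
    q=W[l==i];print("roof",cv2.minAreaRect((q[:,:2]*1000).astype(np.float32)),np.median(q[:,2]))
    m4=m
    q=p[:,:2]*1000
    print("blue rect",cv2.minAreaRect(q.astype(np.float32)))
E
```

```text
scene blue 547 [ 0.58574279 -0.17953225  0.09194293] [0.6509489  0.47069102 0.11149396]
red [394 176  17  15 136] [402.09558824 182.45588235] [0.65976098 0.19527694 0.12643459] [0.02567872 0.02508121 0.00541237] 0.12645935989069312
red [205 217  19  17 217] [214.4516129  224.21198157] [ 0.67577238 -0.13005916  0.12680723] [0.02570069 0.02835813 0.00477077] 0.1267207368199627
roof ((765.8485107421875, -138.09466552734375), (170.1267547607422, 241.30625915527344), 85.06168365478516) 0.11084528047688455
blue rect ((632.0637817382812, 145.502197265625), (649.3453369140625, 60.723663330078125), 87.0533447265625)
side blue 356 [ 0.58857994 -0.17590199  0.09076645] [ 0.6411484  -0.06711452  0.10040645]
roof ((766.30615234375, -138.27133178710938), (175.25254821777344, 239.72186279296875), 85.15132141113281) 0.11072313342208775
blue rect ((613.40869140625, -121.53494262695312), (107.79043579101562, 47.330318450927734), 85.21810913085938)
```

Yaw is about -4.94°, with the bar at about (0.592,-0.123) and the button at (0.675,-0.130). I'll shut the hand to use as a hook, then move over the gap behind the bar at (0.6216,-0.1255).

Emit:
send_rows(linear=[[-21,-9,0],[-21,-9,0],[-21,-9,0],[-21,-9,0],[-21,-9,0],[-20.5,-8,0],[0,0,0],[0,0,0],[0,0,0],[0,0,0]], rotation=[[0,0,0],[0,0,0],[0,0,0],[0,0,0],[0,0,0],[0,0,0],[0,0,0.0862],[0,0,0],[0,0,0],[0,0,0]], hand=1, squeeze=30)

```text
time_s: 0.93
tool_pos: [0.6221, -0.125, 0.2143]
ee_rot: [0.736, 0.677, -0.0, -0.0]
wrist_force: [0.9, 0.2, -0.4]
grip_width: 0.0001
```

```bash
python3 - <<'E'
from plant import arm
import cv2,numpy as np
from scipy.spatial.transform import Rotation as R
s=arm.observe();print(s["tool_pos"],R.from_quat(s["ee_rot"]).as_matrix(),s["wrist_force"],s["grip_width"],s["time_s"])
a=arm.read_camera("side")["frame"];b=arm.read_camera("scene")["frame"]
w=arm.read_camera("wrist")["frame"]
x=cv2.resize(a[80:280,100:400],None,fx=1.3,fy=1.3);y=cv2.resize(b[100:300,100:400],None,fx=1.3,fy=1.3)
o=np.hstack([x,y]);cv2.imwrite("pics/a1.png",o[:,:,::-1]);cv2.imwrite("pics/w1.png",w[:,:,::-1])
E
```

```text
[ 0.62211369 -0.12504742  0.21425784] [[ 8.33651632e-02  9.96519014e-01 -3.22276452e-04]
 [ 9.96519053e-01 -8.33651057e-02  1.87760000e-04]
 [ 1.60239799e-04 -3.36807268e-04 -9.99999930e-01]] [ 0.85176104  0.17994576 -0.35448545] 7.524968369714906e-05 0.9333
```

View pics/a1.png

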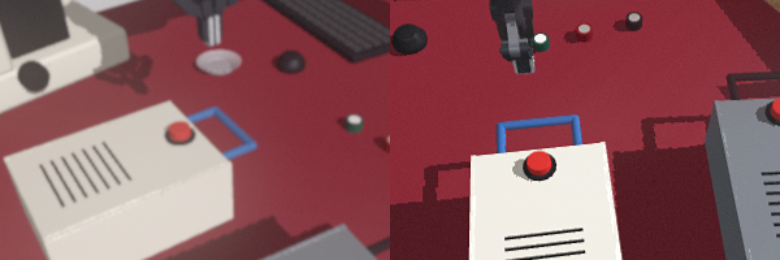

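View pics/w1.png

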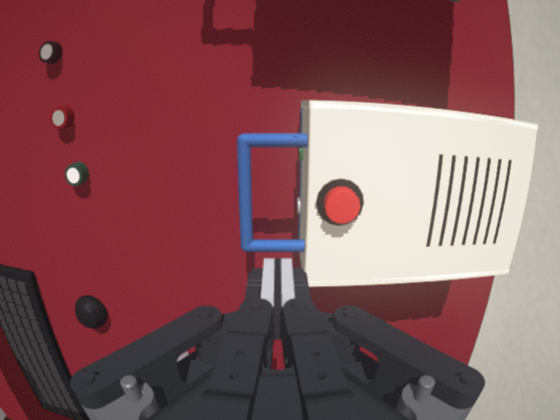

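The wrist view shows the shut fingertips (270-285, 265) lined up with the gap between the bar (x≈245) and the panel (x≈303). I'll descend from here.

Emit:
send_rows(linear=[[0,0,15],[0,0,15],[0,0,15],[0,0,15],[0,0,10],[0,0,10],[0,0,5],[0,0,5],[0,0,5],[0,0,5],[0,0,0],[0,0,0]], rotation=[[0,0,0],[0,0,0],[0,0,0],[0,0,0],[0,0,0],[0,0,0],[0,0,0],[0,0,0],[0,0,0],[0,0,0],[0,0,0],[0,0,0]])

```text
time_s: 2.08
tool_pos: [0.622, -0.1255, 0.1145]
ee_rot: [0.737, 0.676, 0.0, 0.0]
wrist_force: [-0.0, 0.2, 0.9]
grip_width: 0.0002
```

```bash
python3 - <<'E'
from plant import arm
import cv2,numpy as np
a=arm.read_camera("side")["frame"];b=arm.read_camera("scene")["frame"]
x=cv2.resize(a[80:280,150:350],None,fx=2,fy=2);y=cv2.resize(b[100:300,120:320],None,fx=2,fy=2)
o=np.hstack([x,y]);cv2.imwrite("pics/a2.png",o[:,:,::-1])
E
```

```text
(no output)
```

View pics/a2.png

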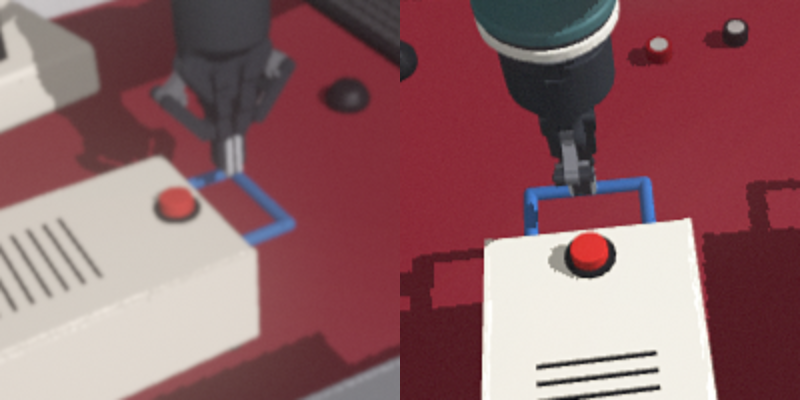

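The tips sit on the unit's side of the bar, level with its top, and the linkage is well above the button. I'll lower the tips 20 mm further.

Emit:
send_rows(linear=[[0,0,4],[0,0,4],[0,0,4],[0,0,4],[0,0,4],[0,0,0],[0,0,0]], rotation=[[0,0,0],[0,0,0],[0,0,0],[0,0,0],[0,0,0],[0,0,0],[0,0,0]])

```text
time_s: 2.77
tool_pos: [0.6219, -0.1255, 0.0942]
ee_rot: [0.737, 0.676, -0.0, -0.0]
wrist_force: [0.2, 0.5, 0.6]
grip_width: 0.0001
```

Emit:
send_rows(linear=[[0,-3,0],[0,-3,0],[0,-3,0],[0,-3,0],[0,-3,0],[0,-3,0],[0,-3,0],[0,-3,0],[0,0,0]], rotation=[[0,0,0],[0,0,0],[0,0,0],[0,0,0],[0,0,0],[0,0,0],[0,0,0],[0,0,0],[0,0,0]])

```text
time_s: 3.52
tool_pos: [0.5977, -0.1234, 0.0946]
ee_rot: [0.737, 0.676, 0.0, 0.0]
wrist_force: [0.2, -0.5, 0.2]
grip_width: -0.0003
```

```bash
python3 - <<'E'
from plant import arm
import cv2,numpy as np
a=arm.read_camera("side")["frame"];b=arm.read_camera("scene")["frame"]
x=cv2.resize(a[80:280,150:350],None,fx=2,fy=2);y=cv2.resize(b[100:300,120:320],None,fx=2,fy=2)
o=np.hstack([x,y]);cv2.imwrite("pics/a3.png",o[:,:,::-1])
E
```

```text
(no output)
```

View pics/a3.png

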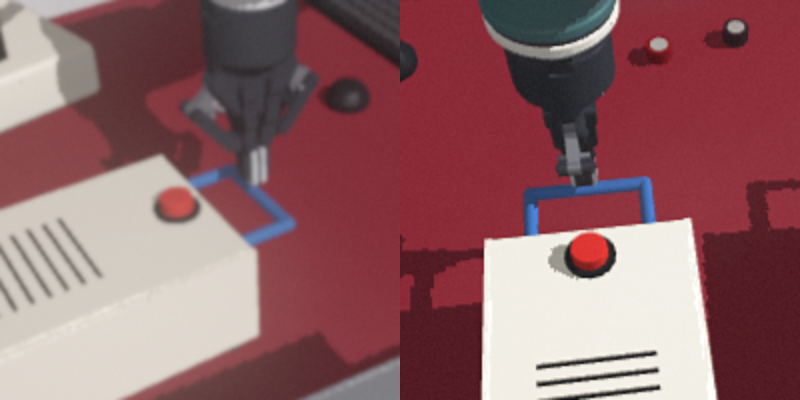

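No contact force and the handle hasn't moved, so I'll check where the fingertips really are from the depth maps.

```bash
python3 - <<'E'
from plant import arm
from h import *
s=arm.observe();print(s["tool_pos"],s["wrist_force"])
c=arm.read_camera("side");W=cloud(c);f=c["frame"]
d=arm.read_camera("scene");V=cloud(d);g=d["frame"]
cv2.imwrite("pics/a4.png",np.hstack([cv2.resize(f[140:200,240:300],None,fx=6.6,fy=6.6,interpolation=0),cv2.resize(g[160:220,180:240],None,fx=6.6,fy=6.6,interpolation=0)])[:,:,::-1])
for v in range(158,178,2): print(v,[(tuple((W[v,u]*1000).astype(int)),tuple(f[v,u])) for u in (276,281)])
u_=None
r,gg,b=[f[...,i].astype(int) for i in range(3)]
for nm,F,X in(("side",f,W),("scene",g,V)):
    r,gg,b=[F[...,i].astype(int) for i in range(3)]
    m=(b>100)&(b>r+50)&(b>gg+30)&(X[...,2]>.07)&(X[...,2]<.13)&(X[...,0]<.62)&(X[...,0]>.5)&(X[...,1]<0)
    p=X[m];print(nm,p.min(0),p.max(0),p[p[:,2]>.095].mean(0))
    q=p[(p[:,1]>-.16)&(p[:,1]<-.09)];print(q.mean(0),len(q))
E
```

```text
[ 0.59806438 -0.12347695  0.09461566] [0.36576296 1.11800123 0.51582379]
158 [((np.int64(602), np.int64(-115), np.int64(143)), (np.uint8(168), np.uint8(165), np.uint8(170))), ((np.int64(593), np.int64(-112), np.int64(141)), (np.uint8(168), np.uint8(166), np.uint8(169)))]
160 [((np.int64(603), np.int64(-114), np.int64(140)), (np.uint8(165), np.uint8(163), np.uint8(167))), ((np.int64(594), np.int64(-112), np.int64(137)), (np.uint8(171), np.uint8(169), np.uint8(172)))]
162 [((np.int64(603), np.int64(-115), np.int64(135)), (np.uint8(165), np.uint8(162), np.uint8(166))), ((np.int64(594), np.int64(-112), np.int64(133)), (np.uint8(173), np.uint8(171), np.uint8(175)))]
164 [((np.int64(604), np.int64(-113), np.int64(132)), (np.uint8(166), np.uint8(162), np.uint8(167))), ((np.int64(594), np.int64(-112), np.int64(129)), (np.uint8(173), np.uint8(171), np.uint8(175)))]
166 [((np.int64(605), np.int64(-112), np.int64(129)), (np.uint8(164), np.uint8(160), np.uint8(165))), ((np.int64(593), np.int64(-113), np.int64(123)), (np.uint8(174), np.uint8(171), np.uint8(175)))]
168 [((np.int64(604), np.int64(-
[... 568 characters left out ...]
np.int64(592), np.int64(-130), np.int64(96)), (np.uint8(89), np.uint8(109), np.uint8(149))), ((np.int64(504), np.int64(-233), np.int64(0)), (np.uint8(125), np.uint8(68), np.uint8(89)))]
176 [((np.int64(595), np.int64(-127), np.int64(95)), (np.uint8(80), np.uint8(98), np.uint8(137))), ((np.int64(591), np.int64(-116), np.int64(99)), (np.uint8(98), np.uint8(94), np.uint8(134)))]
side [ 0.59110993 -0.17449083  0.09035571] [ 0.61989459 -0.06657276  0.10038007] [ 0.60218557 -0.10248571  0.09748335]
[ 0.5954978  -0.1094814   0.09742302] 59
scene [ 0.58690357 -0.17811547  0.09020191] [ 0.61990692 -0.06805038  0.10149742] [ 0.59881963 -0.12480643  0.09780207]
[ 0.59487651 -0.12375084  0.09656848] 208
```

View pics/a4.png

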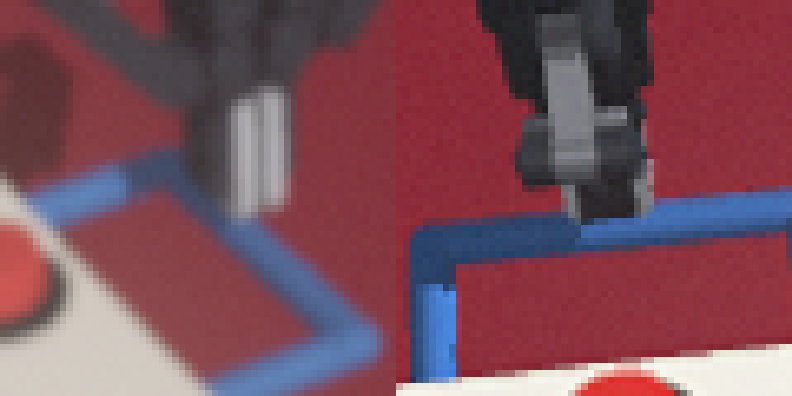

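```bash
python3 - <<'E'
from plant import arm
from h import *
print(arm.nose_length, arm.observe()["joint_pos"],arm.observe()["tool_pos"])
for n in("side","scene"):
    c=arm.read_camera(n);W=cloud(c)
    t=np.array([.598,-.1235]);m=(c["z_map"]>0)&(np.hypot(W[...,0]-t[0],W[...,1]-t[1])<.025)&(W[...,2]>.085)&(W[...,2]<.145)
    F=c["frame"].astype(int);m&=~(F[...,2]>F[...,0]+25);p=W[m]
    for z in np.arange(.09,.145,.005):
        q=p[abs(p[:,2]-z)<.0025]
        if len(q):print(n,round(z,3),len(q),q.min(0).round(3),q.max(0).round(3))
E
```

```text
0.017 [-2.45313120e-01  3.50484400e-02  1.72391997e+00  2.40424664e-05
  1.38257557e+00 -1.59104471e-01] [ 0.59817147 -0.12346099  0.09451905]
side 0.09 10 [ 0.595 -0.146  0.089] [ 0.599 -0.104  0.092]
side 0.095 18 [ 0.587 -0.148  0.093] [ 0.6   -0.1    0.097]
side 0.1 6 [ 0.59  -0.145  0.098] [ 0.595 -0.106  0.101]
side 0.115 13 [ 0.591 -0.121  0.113] [ 0.605 -0.113  0.117]
side 0.12 30 [ 0.587 -0.131  0.118] [ 0.609 -0.112  0.122]
side 0.125 36 [ 0.584 -0.129  0.123] [ 0.612 -0.111  0.127]
side 0.13 42 [ 0.584 -0.13   0.128] [ 0.612 -0.111  0.132]
side 0.135 41 [ 0.584 -0.133  0.133] [ 0.612 -0.112  0.137]
side 0.14 45 [ 0.584 -0.132  0.138] [ 0.611 -0.112  0.142]
scene 0.09 5 [ 0.594 -0.142  0.089] [ 0.599 -0.106  0.091]
scene 0.095 1 [ 0.588 -0.113  0.096] [ 0.588 -0.113  0.096]
scene 0.1 5 [ 0.587 -0.146  0.099] [ 0.589 -0.139  0.099]
scene 0.11 1 [ 0.603 -0.118  0.112] [ 0.603 -0.118  0.112]
scene 0.115 6 [ 0.601 -0.135  0.115] [ 0.605 -0.114  0.117]
scene 0.12 17 [ 0.596 -0.136  0.118] [ 0.61  -0.113  0.122]
scene 0.125 20 [ 0.602 -0.135  0.123] [ 0.611 -0.115  0.127]
scene 0.13 15 [ 0.594 -0.135  0.128] [ 0.611 -0.113  0.132]
scene 0.135 19 [ 0.605 -0.132  0.133] [ 0.612 -0.114  0.137]
```

```bash
python3 - <<'E'
from h import *
for n in("side","scene"):
    c=dict(np.load(n+"0.npz"));W=cloud(c)
    m=(c["z_map"]>0)&(abs(W[...,0]-.675)<.07)&(abs(W[...,1])<.02)&(W[...,2]>.15)&(W[...,2]<.4);p=W[m]
    for z in np.arange(.18,.3,.01):
        q=p[abs(p[:,2]-z)<.005]
        if len(q):print(n,round(z,3),len(q),q.min(0).round(3),q.max(0).round(3))
E
```

```text
side 0.24 7 [ 0.63  -0.009  0.244] [0.723 0.005 0.245]
side 0.25 146 [ 0.618 -0.012  0.245] [0.73  0.011 0.255]
side 0.26 211 [ 0.617 -0.012  0.255] [0.731 0.011 0.265]
side 0.27 247 [ 0.618 -0.013  0.265] [0.731 0.012 0.275]
side 0.28 204 [ 0.618 -0.012  0.275] [0.731 0.012 0.285]
side 0.29 277 [ 0.605 -0.01   0.285] [0.745 0.014 0.295]
scene 0.24 2 [ 0.63  -0.006  0.244] [ 0.722 -0.     0.245]
scene 0.25 69 [ 0.625 -0.012  0.245] [0.729 0.01  0.255]
scene 0.26 117 [ 0.625 -0.012  0.255] [0.731 0.009 0.265]
scene 0.27 78 [ 0.623 -0.012  0.265] [0.731 0.006 0.274]
scene 0.28 35 [ 0.624 -0.012  0.275] [ 0.723 -0.007  0.284]
scene 0.29 45 [ 0.621 -0.014  0.286] [0.743 0.008 0.295]
```

Both cameras put the shut tips at z≈0.112 where the reported TCP implies 0.078. The start pictures show the same +35 mm offset, so the tool frame is really about 35 mm further out than the tips. I'll use tip z = tool z + 18 mm: back off 24 mm, go 35 mm lower, then hook.

Emit:
send_rows(linear=[[0,6,0],[0,6,0],[0,6,0],[0,6,0],[0,0,0],[0,0,5],[0,0,5],[0,0,5],[0,0,5],[0,0,5],[0,0,5],[0,0,5]], rotation=[[0,0,0],[0,0,0],[0,0,0],[0,0,0],[0,0,0],[0,0,0],[0,0,0],[0,0,0],[0,0,0],[0,0,0],[0,0,0],[0,0,0]])

```text
time_s: 4.82
tool_pos: [0.6219, -0.1255, 0.0589]
ee_rot: [0.737, 0.676, -0.0, -0.0]
wrist_force: [0.4, -0.2, -1.1]
grip_width: -0.0001
```

Emit:
send_rows(linear=[[0,0,0],[0,-3,0],[0,-3,0],[0,-3,0],[0,-3,0],[0,-3,0],[0,-3,0],[0,-3,0],[0,-3,0],[0,0,0]], rotation=[[0,0,0],[0,0,0],[0,0,0],[0,0,0],[0,0,0],[0,0,0],[0,0,0],[0,0,0],[0,0,0],[0,0,0]])

```text
time_s: 5.65
tool_pos: [0.598, -0.1235, 0.0598]
ee_rot: [0.737, 0.676, 0.0, 0.0]
wrist_force: [3.7, -1.7, -0.6]
grip_width: 0.0001
```

```bash
python3 - <<'E'
from plant import arm
from h import *
c=arm.read_camera("side");W=cloud(c);f=c["frame"]
d=arm.read_camera("scene");V=cloud(d);g=d["frame"]
cv2.imwrite("pics/a5.png",np.hstack([cv2.resize(f[120:220,220:320],None,fx=4,fy=4),cv2.resize(g[140:240,160:260],None,fx=4,fy=4)])[:,:,::-1])
E
```

```text
(no output)
```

View pics/a5.png

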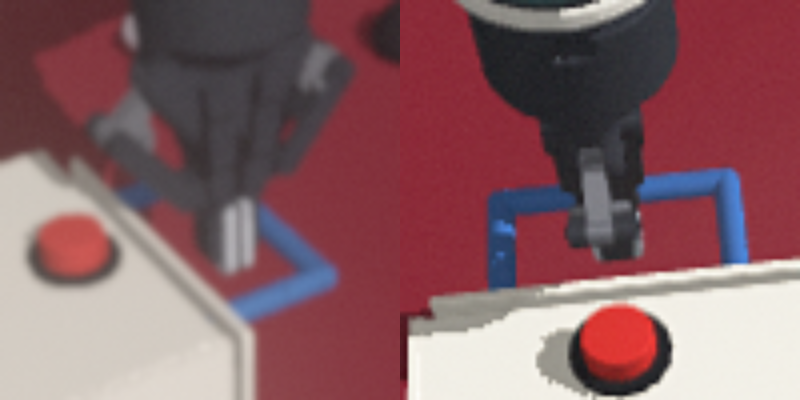

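The bar is now hooked, the chassis has started out by about 13 mm, and the force is 4 N. I'll pull on.

Emit:
send_rows(linear=[[0,-6,0],[0,-6,0],[0,-6,0],[0,-6,0],[0,-6,0],[0,-6,0],[0,-6,0],[0,-6,0],[0,-6,0],[0,-6,0],[0,-4,0],[0,0,0]], rotation=[[0,0,0],[0,0,0],[0,0,0],[0,0,0],[0,0,0],[0,0,0],[0,0,0],[0,0,0],[0,0,0],[0,0,0],[0,0,0],[0,0,0]])

```text
time_s: 6.75
tool_pos: [0.5342, -0.118, 0.0599]
ee_rot: [0.737, 0.676, 0.0, 0.0]
wrist_force: [3.3, -1.7, -0.8]
grip_width: -0.0001
```

```bash
cat > chk.py <<'E'
from plant import arm
from h import *
import sys
s=arm.observe();print(s["time_s"],s["tool_pos"],s["wrist_force"])
ux=np.array([.9963,-.0861]);H=np.array([.5917,-.1229])
for n in("scene","side"):
    c=arm.read_camera(n);W=cloud(c);F=c["frame"].astype(int)
    r,g,b=F[...,0],F[...,1],F[...,2]
    m=(b>90)&(b>r+40)&(b>g+20)&(W[...,2]>.08)&(W[...,2]<.11)&(W[...,1]<0)&(W[...,0]>.44)&(W[...,0]<.66)
    p=W[m];
    u=(p[:,:2]-H)@ux; v=(p[:,:2]-H)@np.array([.0861,.9963])
    k=abs(v)<.04
    print(n,m.sum(),"front edge pullout",-(np.percentile(u[k],3)+.006) if k.any() else None,np.median(u[k]))
    x,y,w,h=(140,80,200,150) if n=="scene" else (170,80,200,150)
    cv2.imwrite(f"pics/{sys.argv[1]}_{n}.png",cv2.resize(c["frame"][y:y+h,x:x+w],None,fx=3,fy=3)[:,:,::-1])
E
python3 chk.py b1
```

```text
6.75 [ 0.53422334 -0.11801151  0.05985494] [ 3.3181782  -1.66486481 -0.83548714]
scene 435 front edge pullout 0.07340083532535238 -0.07480111470671882
side 214 front edge pullout 0.07273462146239386 -0.0746892147798374
```

View pics/b1_scene.png

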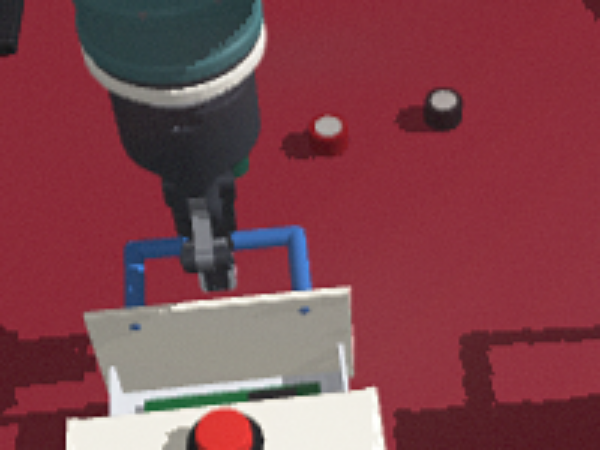

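The chassis is out about 74 mm with the bar firmly hooked. I'll pull another 34 mm, to about 108-110.

Emit:
send_rows(linear=[[0,-4,0],[0,-4,0],[0,-4,0],[0,-4,0],[0,-4,0],[0,-4,0],[0,-3,0],[0,-3,0],[0,-2,0],[0,-2,0],[0,0,0],[0,0,0]], rotation=[[0,0,0],[0,0,0],[0,0,0],[0,0,0],[0,0,0],[0,0,0],[0,0,0],[0,0,0],[0,0,0],[0,0,0],[0,0,0],[0,0,0]])

```text
time_s: 7.85
tool_pos: [0.5009, -0.1151, 0.0599]
ee_rot: [0.737, 0.676, 0.0, 0.0]
wrist_force: [4.8, -1.1, 2.6]
grip_width: -0.0
```

```bash
python3 chk.py b2
```

```text
7.85 [ 0.50091449 -0.11511345  0.05987237] [ 4.82239592 -1.07500784  2.624597  ]
scene 409 front edge pullout 0.10660264440418886 -0.10771448421051125
side 207 front edge pullout 0.10618618803660235 -0.10771653848303056
```

Emit:
send_rows(linear=[[0,-2,0],[0,-2,0],[0,0,0],[0,4,0],[0,4,0],[0,4,0],[0,4,0],[0,4,0],[0,2,0],[0,0,0]], rotation=[[0,0,0],[0,0,0],[0,0,0],[0,0,0],[0,0,0],[0,0,0],[0,0,0],[0,0,0],[0,0,0],[0,0,0]])

```text
time_s: 8.78
tool_pos: [0.5183, -0.1165, 0.0589]
ee_rot: [0.737, 0.676, -0.0, -0.001]
wrist_force: [0.3, -0.5, -1.0]
grip_width: 0.0
```

```bash
python3 chk.py b3
```

```text
8.7833 [ 0.51829667 -0.11648009  0.05889875] [ 0.34537254 -0.52880696 -0.99764394]
scene 422 front edge pullout 0.09207068274876018 -0.09278398807272295
side 214 front edge pullout 0.09099418546902664 -0.09284848540687392
```

View pics/b3_scene.png

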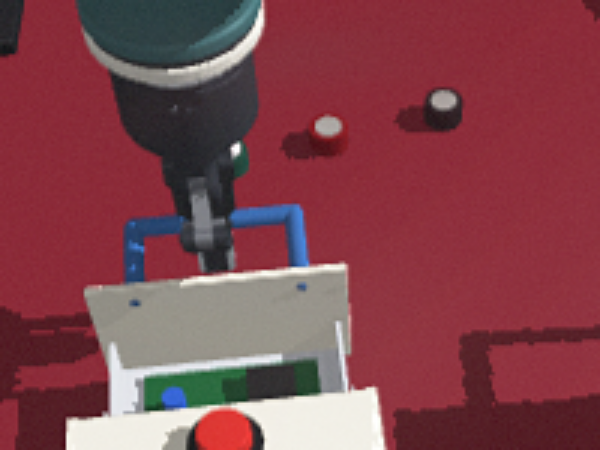

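```bash
python3 chk.py b4
```

```text
8.8833 [ 0.51802565 -0.11643684  0.05902361] [-0.79951641 -0.01118708 -0.00980828]
scene 423 front edge pullout 0.09186637342012466 -0.0930004587252047
side 217 front edge pullout 0.09155622864322818 -0.09308698304714919
```

View pics/b4_scene.png

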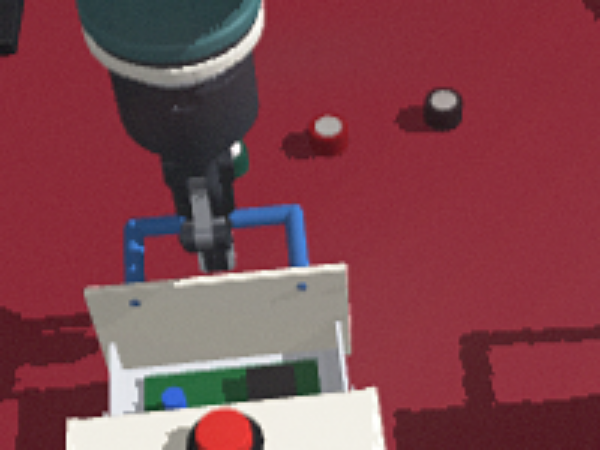

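The chassis is at rest at about 93-97 mm with no force on the hook, so the lock holds it. I'll centre the hook in the gap and lift out.

Emit:
send_rows(linear=[[0,4,0],[0,4,0],[0,0,0],[0,0,-10],[0,0,-15],[0,0,-20],[0,0,-20],[0,0,-20],[0,0,-20],[0,0,-20],[0,0,-10],[0,0,0]], rotation=[[0,0,0],[0,0,0],[0,0,0],[0,0,0],[0,0,0],[0,0,0],[0,0,0],[0,0,0],[0,0,0],[0,0,0],[0,0,0],[0,0,0]])

```text
time_s: 9.98
tool_pos: [0.5271, -0.1174, 0.1974]
ee_rot: [0.737, 0.676, 0.001, 0.002]
wrist_force: [0.5, 0.5, 0.5]
grip_width: 0.0
```

```bash
python3 chk.py b5; python3 - <<'E'
from h import *
ux=np.array([.9963,-.0861]);H=np.array([.5917,-.1229])
for n in("scene","side"):
    c=dict(np.load(n+"0.npz"));W=cloud(c);F=c["frame"].astype(int);r,g,b=F[...,0],F[...,1],F[...,2]
    m=(b>90)&(b>r+40)&(b>g+20)&(W[...,2]>.08)&(W[...,2]<.11)&(W[...,1]<0)&(W[...,0]>.44)&(W[...,0]<.66)
    p=W[m];u=(p[:,:2]-H)@ux;v=(p[:,:2]-H)@np.array([.0861,.9963]);k=abs(v)<.04;print(-(np.percentile(u[k],3)+.006),np.median(u[k]))
E
```

```text
9.9833 [ 0.52706906 -0.11743964  0.19739306] [0.50379811 0.4505834  0.52962034]
scene 529 front edge pullout 0.09232189458277937 -0.09303946453982342
side 374 front edge pullout 0.09041139260142027 -0.09276906401142075
-0.003805301893369491 0.003105324110493634
-0.005204098208244086 0.0030569652734556527
```

View pics/b5_scene.png

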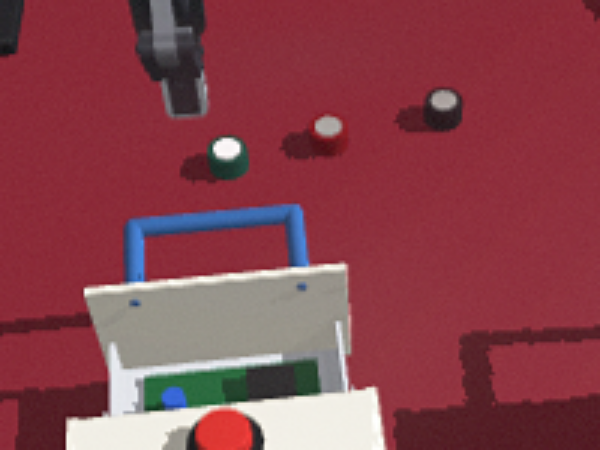

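After bias correction the chassis is locked out at about 96 mm, and the gripper is more than 100 mm clear. Next I'll move over the button and descend to just above it.

Emit:
send_rows(linear=[[0,20,0],[0,25,0],[0,25,0],[0,25,0],[0,25,0],[0,20,0],[0,8.5,0],[0,0,0],[0,0,20],[0,0,20],[0,0,15],[0,0,10]], rotation=[[0,0,0],[0,0,0],[0,0,0],[0,0,0],[0,0,0],[0,0,0],[0,0,0],[0,0,0],[0,0,0],[0,0,0],[0,0,0],[0,0,0]])

```text
time_s: 11.08
tool_pos: [0.6729, -0.1298, 0.1272]
ee_rot: [0.737, 0.676, -0.001, -0.001]
wrist_force: [-0.1, -0.1, 0.3]
grip_width: -0.0004
```

Emit:
send_rows(linear=[[0,0,8],[0,0,5],[0,0,0],[0,0,0]], rotation=[[0,0,0],[0,0,0],[0,0,0],[0,0,0]])

```text
time_s: 11.42
tool_pos: [0.6744, -0.1301, 0.1171]
ee_rot: [0.737, 0.676, 0.0, 0.0]
wrist_force: [-0.1, -0.5, 0.4]
grip_width: 0.0002
```

```bash
sed -i 's/(140,80,200,150) if/(140,130,200,150) if/' chk.py; python3 chk.py b6; python3 -c "
import cv2,numpy as np
cv2.imwrite('pics/b6.png',np.hstack([cv2.resize(cv2.imread(f'pics/b6_{n}.png'),(400,300)) for n in('scene','side')]))"
```

```text
11.4167 [ 0.67441286 -0.13009133  0.1170626 ] [-0.05096203 -0.52931744  0.4079543 ]
scene 163 front edge pullout 0.09216042595790233 -0.0924818723610924
side 373 front edge pullout 0.09116522541917922 -0.09288373325253099
```

View pics/b6.png

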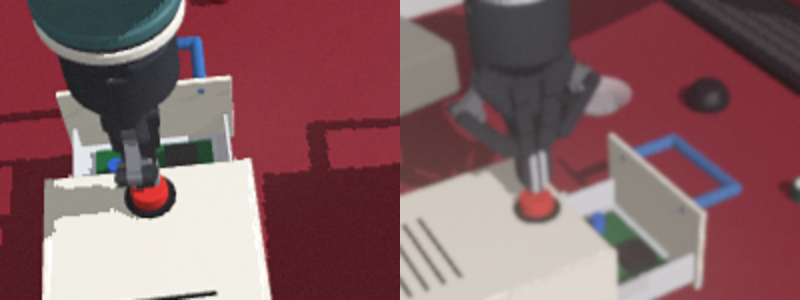

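The tips are right over the red button in both views. I'll press down.

Emit:
send_rows(linear=[[0,0,3],[0,0,3],[0,0,3],[0,0,2],[0,0,2],[0,0,2],[0,0,0],[0,0,0]], rotation=[[0,0,0],[0,0,0],[0,0,0],[0,0,0],[0,0,0],[0,0,0],[0,0,0],[0,0,0]])

```text
time_s: 12.18
tool_pos: [0.6745, -0.1301, 0.1017]
ee_rot: [0.737, 0.676, 0.0, 0.0]
wrist_force: [0.8, -0.1, 5.7]
grip_width: -0.0001
```

```bash
python3 chk.py b7
```

```text
12.1833 [ 0.67447567 -0.13006254  0.10167341] [ 0.78235035 -0.05597981  5.74265953]
scene 170 front edge pullout 0.0579970288361674 -0.05921560753641901
side 397 front edge pullout 0.04984672854412334 -0.05167043712775492
```

The chassis is released and running home. I'll hold briefly, then lift off.

Emit:
send_rows(linear=[[0,0,0],[0,0,0],[0,0,0],[0,0,0],[0,0,-5],[0,0,-10],[0,0,-20],[0,0,-20],[0,0,-20],[0,0,-20],[0,0,-5],[0,0,0]], rotation=[[0,0,0],[0,0,0],[0,0,0],[0,0,0],[0,0,0],[0,0,0],[0,0,0],[0,0,0],[0,0,0],[0,0,0],[0,0,0],[0,0,0]])

```text
time_s: 13.28
tool_pos: [0.6746, -0.1301, 0.2035]
ee_rot: [0.737, 0.676, 0.001, 0.001]
wrist_force: [0.4, 0.7, 0.8]
grip_width: 0.0
```

Emit:
send_rows(linear=[[0,0,0],[0,0,0],[0,0,0],[0,0,0],[0,0,0],[0,0,0],[0,0,0],[0,0,0],[0,0,0],[0,0,0],[0,0,0],[0,0,0]], rotation=[[0,0,0],[0,0,0],[0,0,0],[0,0,0],[0,0,0],[0,0,0],[0,0,0],[0,0,0],[0,0,0],[0,0,0],[0,0,0],[0,0,0]])

```text
time_s: 14.28
tool_pos: [0.6743, -0.13, 0.2015]
ee_rot: [0.737, 0.676, -0.0, 0.0]
wrist_force: [0.5, 0.0, 0.1]
grip_width: 0.0001
```

```bash
python3 chk.py b8;python3 - <<'E'
from plant import arm
from h import *
c=arm.read_camera("scene");W=cloud(c);F=c["frame"].astype(int)
cv2.imwrite("pics/end.png",c["frame"][:,:,::-1])
m=(F[...,0]>170)&(F[...,1]<60)&(F[...,2]<60)&(W[...,2]>.112)&(W[...,2]<.14)
for s in(1,-1):
    p=W[m&(s*W[...,1]>0)];print(len(p),np.median(p[:,2]) if len(p) else None)
E
```

```text
14.2833 [ 0.67430245 -0.13001638  0.20150461] [0.45093543 0.03379238 0.13464809]
scene 621 front edge pullout -0.003738990994003529 0.0032213333439766157
side 413 front edge pullout -0.005022497788441678 0.0031729617743883522
137 0.1264255577253572
220 0.1267644308169582
```

View pics/end.png

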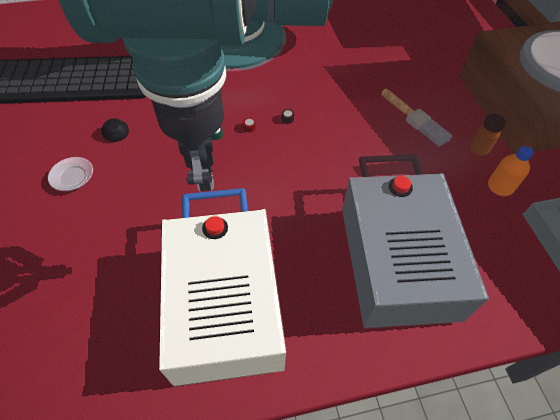

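The last picture shows the cream chassis home with its handle at (215,195) exactly as at the start. Both buttons are up, the grey unit is unmoved, and the gripper is clear.

```bash
python3 -c "
from plant import arm
print(arm.sign_off())"
```

```text
the job is handed in; nothing more can be done
None
```

The slide lock worked. I hooked the blue handle with the shut fingers and pulled the cream chassis past its catch. After I let go it stayed out, at about 96 mm in both cameras (corrected for a 3–4 mm offset seen at home), with the gripper over 100 mm away. I then pressed the red button at about 5.7 N, the chassis ran home, and I handed the job in at about 14 s.

**Last checks:** the handle is back within about 0.2 mm of where it started. Both buttons are up, with their tops at about 126–127 mm. The grey unit looks unmoved, and the gripper is clear with no force on it.

**What disagreed:** the fingertips were about 35 mm farther back along the tool than the reported TCP and nose length imply, as both cameras showed. My first try at hooking the handle therefore passed over the bar without touching it. I worked from the measured tip position after that.

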